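# Clamp the scarifier drum and lock the rubbing shoe

## Robot

A 7-joint arm with a two-finger parallel gripper is mounted at the origin on the work surface. World frame = base frame: x ahead of the robot, y to its left, z up, the work surface at z = 0. Lengths are in mm, angles in rad, forces in N, time in s.
With the tool pointing down it reaches from about 425 to 925 mm from the base axis. Payload 6.8 kg.
Tool frame: the origin (TCP) lies at the very end of the fingers, on their centre line; the grasp point (between the pads) lies 19 mm behind it; z points along the fingers, y is the line along which they close (so a half turn about z gives the same grasp; the last joint's range is limited). The gripper opens to 85 mm and grips with 20 to 120 N. Pads are 22 mm wide; open, the fingers measure 114 mm over their backs; the gripper's body (76 mm by 85 mm) begins 54 mm behind the grasp point. The pads swing forward as they close: fully open they stand 13 mm farther back than shut.
Start: joints at [-1.352, 0.477, 0.022, 1.555, -0.011, 1.109, -0.083], TCP at [216.681, 639.294, 231.308] pointing down, gripper open.
Joint ranges: [-2.96, 2.96], [-0.34, 2.1], [-1.41, 1.46], [0.24, 2.44], [-1.37, 4.51], [0.17, 1.92], [-2.96, 2.96]. Speed limits (rad/s): [2.39, 2.39, 3.14, 3.14, 3.14, 3.14, 3.14].

## Interface

Orientations are given as a 3x3 rotation matrix whose columns are the frame's x, y, z axes.
In Python, from plant import robot gives the robot as it stands. The module is installed in compiled form; this text tells all that it offers.
- The arm moves only by the tool send_rows, never from a script. Its argument "deltas" is a list of rows, each a list of 7 numbers: the finger opening in mm, from 0 to 85.4, then the shift along the tool's x, y, z in mm, then the turn, a rotation vector about the tool's x, y, z in rad. A call has 1 to 5 rows; each row is the pose to reach, as a shift and turn from the pose commanded when the call began, along the tool's axes at that moment; what a row does not reach only later rows make up. A row lasts 1/12 s, in which the tool goes at most 41.7 mm and 7.16 degrees, less where a joint would pass 70% of its speed; a pose out of reach is approached as far as the arm can. A call with a gripper value outside its range is refused whole. The fingers move at their own pace and stop on an object; "force" is the grip in N (left out, the last holds). Time passes only in rows, so rows that repeat a pose let the fingers close. It gives the time, the measured TCP pose, the force, the opening and the grip force at its end, in the units of the state.
- robot.get_state(): the state, without advancing time (a new reading comes with each control period).
- robot.read_camera(name): name is "side" or "top"; returns a dict with "img" (480x640x3 uint8, red, green, blue), "camera_matrix" (3x3 intrinsics, pixels), "R" (3x3) and "t" (3): a world point X has camera coordinates R X + t. Camera axes: x right, y down, z forward; pixel columns grow to the right and rows downward; lengths in mm; the calibration is good to about 2 mm. A picture is of the moment at which its call begins. There is no depth.
- robot.close_job(): hands the job in; it is judged then, once.
Trained networks look in the newest picture that a camera, given by its name, has taken for a name from the list of things; names that differ only in an ending like _2 or _b are one class to them, and where a whole thing is asked for, a point or a joint stands for the part that bears it (a point fixed in the world has none). Each returns a list of dicts, best first, with "p" (0 to 1); they miss things now and then, are a little off and sometimes report something else, mostly with a low value. They report only what shows in the picture. A call takes as long as a camera call. They do not tell look-alikes from the thing itself.
- robot.spot_in(camera, label): "xyz" ([x, y, z] in mm, in the coordinates of the camera as it stood for that picture, good to about 4 mm: the middle of the surface that is visible of it).
- robot.outline_of(camera, label): "mask" (480x640 bool, what is visible of it).
- robot.tip_of(camera, label): "xyz" ([x, y, z] in mm, in the coordinates of the camera as it stood for that picture, good to about 4 mm: a listed point, or the origin of a listed thing).
The state is a dict: "time_s": time; "joint_positions": joint angles; "joint_vel": joint speeds; "tau": joint torques, N m; "eef_pos": TCP position; "tool_rot": TCP orientation; "wrist_force": force on the tool from outside, world axes, zero at the start; "wrist_torque": the same for the moment, N m; "opening": opening from 0.0 (shut) to 1.0 (fully open); "grasp_force": force on a finger pad.
Only numpy, scipy, OpenCV 4.12 (cv2) and the standard library are available. Lean on these libraries where they do the work, as an engineer would, in place of code of your own. Each camera call takes 0.05 s, during which the arm holds its last target. There are 200 camera calls.

## Task

Get the seed scarifier ready to run: swing the red crank on the chuck sleeve clockwise until the three jaws grip the loose drum's shank firmly, with the drum upright. Then slide the rubbing shoe by its black knob fully home against its end stops at the drum, and swing the yellow cam lever right over to lock it there. Do not knock the drum out or push aside any of the other things on the bench.

Things in the scene. Friction and masses are not known exactly. Their poses are not given: they have to be found in the camera images.
- machine: bench seed scarifier, bolted down: a white base plate 200 mm (x) by 360 mm (y), its top 30 mm above the table, with the chuck at one end (+y) and the sliding rubbing shoe at the other. Origin on the table under the plate's centre; x points away from the robot side, y from the shoe's end towards the chuck, z up. A blue motor (74 mm thick, top 105 mm above the table) lies at the chuck on the +x side
- chuck_axis (a point): on the chuck's vertical axis, in the plane of its top face, 95 mm above the table, at (0, 110, 95) mm in the machine's frame. The chuck's core is 56 mm across; its pocket, 25 mm across, goes 30 mm below this point and carries the drum's foot
- sleeve (a joint): turn of the chuck's ribbed steel sleeve (75 mm across, 42 to 80 mm above the table), rad; grows clockwise seen from above, 0 = jaws wide open. The jaws move inwards together by 5.8 mm per rad and meet the drum's shank at about 1.2 rad; then it will not turn further. It stays where it is left (about 4 N at its crank knob moves it)
- sleeve_grip (a point): the sleeve's crank: a red upright round knob, 16 mm thick, on a bar 100 mm from the chuck's axis, facing the robot's side. This point is on the knob's axis, 94 mm above the table; the knob reaches from the bar (66 mm) up to 112 mm
- drum: abrasive drum standing loose in the open chuck: steel shank 20 mm thick, 75 mm long, below a brown drum 44 mm across, 50 mm high; 133 mm in all. Origin at the centre of the shank's foot, 65 mm above the table; z up along it. Its top is 198 mm above the table
- shoe (a joint): travel of the rubbing shoe's carriage along its rail, m; grows along the machine's +y, towards the drum; 0.09 = home against the end stops, the rubber pad then 3 mm clear of a centred drum. About 3 N slides it, and it stays where it is left
- shoe_grip (a point): the shoe's handle: a black upright round knob, 16 mm thick, on the aluminium carriage (60 mm wide, 110 mm long, top 70 mm above the table). This point is on its axis, 110 mm above the table; the knob reaches from 70 to 126 mm. The upright shoe plate, 50 mm wide, top 195 mm above the table, stands 72 mm nearer the drum
- cam (a joint): turn of the cam lever, rad; 0 = free, lever out square to the rail on the robot's side; grows anticlockwise seen from above; 1.57 = locked, lever along the rail (pointing away from the chuck) and its dark nose behind the carriage. The nose passes only when the shoe is home. Stays where it is left
- lever_grip (a point): the cam lever's yellow upright round knob, 16 mm thick, 75 mm from the pivot. This point is on its axis, 88 mm above the table; the knob reaches from the lever (60 mm) up to 104 mm
- lever_pivot (a point): the cam lever's vertical pivot axis, 50 mm above the table, at (-60, -54, 50) mm in the machine's frame
- jaw0: one of the chuck's three brass jaws, 22 mm long (radially), 14 mm wide, 22 mm high, on the chuck's top face. Origin in the middle of the lower edge of its gripping face; x points outwards from the chuck's axis
- jaw1: one of the chuck's three brass jaws, 22 mm long (radially), 14 mm wide, 22 mm high, on the chuck's top face. Origin in the middle of the lower edge of its gripping face; x points outwards from the chuck's axis
- jaw2: one of the chuck's three brass jaws, 22 mm long (radially), 14 mm wide, 22 mm high, on the chuck's top face. Origin in the middle of the lower edge of its gripping face; x points outwards from the chuck's axis
- tri_tray: three-sided cream wooden seed tray, about 110 mm a side, 20 mm high, off the machine's shoe end; origin under its centre
- dishes: stack of clear round culture dishes, 93 mm across, 72 mm high, beyond the machine; origin under its centre
- seed_jar: amber glass jar with white lid, 72 mm across, 100 mm high; origin under its centre
- tweezers: steel tweezers lying flat, 160 mm long, 6 mm high, on the robot's side of the machine; origin under their middle, x along them
- brush: small brush lying flat, 180 mm long; origin under its middle, x along it
- cup: white ceramic cup, 72 mm across, 80 mm high; origin under its centre
- spare_block: brown wooden block, 70 x 70 x 50 mm; origin under its centre
Things that resemble listed ones, but are neither listed nor needed, are in the scene too. Leave any green or turquoise look-alike of the drum alone.

How it is judged:
By the outcome, as a careful person would: the job done as asked, in the order asked, and still so for the second after the job is handed in, with the robot touching nothing.
It also fails if it takes over 64 s, if anything falls off the work surface, if the arm or the gripper's body presses on something with over 40 N, if the wrist force passes 120 N, or if a joint passes its speed limit or range.

## Working session

There is one attempt and no reset: what is moved stays moved. The work goes in short steps, Python scripts to look and compute and a tool call to move; the robot and the scene stay as the last step left them, time stands still between calls to the robot, and variables do not carry over. Pictures are saved under pics/ and viewed, at most 10 in all, crops included, and the job is handed in when it is done.

Besides the shell and the picture viewer there is one more tool, called after "Emit:" as name(argument=value, ...) on one line, values as JSON. send_rows: Moves the arm, as the interface text tells. Its arguments: {"type":"object","properties":{"deltas":{"type":"array","items":{"type":"array","items":{"type":"number"}}},"force":{"type":"number"}},"required":["deltas"]}

```bash
mkdir -p pics; cat > h.py <<'E'
import numpy as np, cv2
from plant import robot
def world(c,p): return np.array(c["R"]).T@(np.array(p)-np.array(c["t"]))
def proj(c,X):
    q=np.array(c["camera_matrix"])@(np.array(c["R"])@np.array(X,float)+np.array(c["t"])); return q[:2]/q[2]
def back(c,uv,z):
    R=np.array(c["R"]);o=-R.T@np.array(c["t"]);d=R.T@np.linalg.solve(np.array(c["camera_matrix"]),[uv[0],uv[1],1])
    return o+d*(z-o[2])/d[2]
E
python3 - <<'E'
from h import *
np.set_printoptions(precision=1,suppress=True)
cs={n:robot.read_camera(n) for n in("side","top")}
for n,c in cs.items():
    cv2.imwrite(f"pics/{n}0.png",c["img"][:,:,::-1])
    print(n,"cam at",-np.array(c["R"]).T@np.array(c["t"]))
    for l in("machine","chuck_axis","sleeve_grip","shoe_grip","lever_grip","lever_pivot","drum","jaw0","tweezers"):
        print(l,[(round(d["p"],2),world(c,d["xyz"]),proj(c,world(c,d["xyz"]))) for d in robot.tip_of(n,l)[:3]])
s=robot.get_state();print(s["time_s"],s["eef_pos"],s["tool_rot"],s["wrist_force"])
E
```

```text
side cam at [-103.4 -699.5 1195.6]
machine [(0.85, array([598.8,  61.6,   0.5]), array([311.2, 250.1]))]
chuck_axis [(0.94, array([626.1, 171.4,  97.8]), array([288.9, 199.7])), (0.44, array([ 552. , -190.8,    0.4]), array([369.4, 314.1]))]
sleeve_grip [(0.95, array([524.7, 154.4,  94.2]), array([265.1, 223.3])), (0.37, array([360.9, 456.2,   1.2]), array([154.2, 222.5]))]
shoe_grip [(0.67, array([577.1, -39.9, 112.8]), array([332.5, 246.8])), (0.63, array([530.1,  24.3,  48.5]), array([301.8, 260.1])), (0.37, array([720.7, -53.3,   2.1]), array([372.9, 247.5]))]
lever_grip [(0.98, array([455.4,  33.7,  87.1]), array([276.7, 264.7]))]
lever_pivot [(0.69, array([529.5,  22.5,  48.6]), array([302.2, 260.5])), (0.45, array([522.1, 152.7,  95.9]), array([264.7, 223.7]))]
drum [(0.96, array([620.5, 336.3,   3.7]), array([251.2, 196.5])), (0.77, array([624.2, 169.8,  67.9]), array([289.4, 208.1])), (0.75, array([495.9, 350.9,   2.6]), array([214.8, 216. ]))]
jaw0 [(0.5, array([636. , 154.3,  99.2]), array([295.9, 200.5])), (0.43, array([608.8, 165.7,  92.2]), array([285.8, 205.4]))]
tweez
[... 505 characters left out ...]
52.5]))]
lever_grip [(0.91, array([453.7,  29.5,  86.3]), array([305.2, 304.4]))]
lever_pivot [(0.73, array([527.3,  20.5,  49.8]), array([308.7, 273.1])), (0.17, array([620.4, 167.4,  65.2]), array([248.3, 236.6]))]
drum [(0.89, array([832.3, 190.3,  -1.9]), array([242.7, 158.3])), (0.74, array([617. , 333.6,  -0.8]), array([189.1, 240.7])), (0.61, array([494.2, 356.2,  -3.3]), array([181. , 287.9]))]
jaw0 [(0.42, array([638.3, 151.5,  95. ]), array([252.8, 228.4]))]
tweezers [(0.68, array([442.5,  96.8,  -0. ]), array([280.4, 306. ])), (0.16, array([560. , 484. ,   3.6]), array([131.3, 263.7]))]
1.0 [216.7 639.3 231.3] [[-0.9  0.3 -0. ]
 [ 0.3  0.9 -0. ]
 [ 0.  -0.  -1. ]] [-0.5  0.9 -0.8]
```

View pics/side0.png

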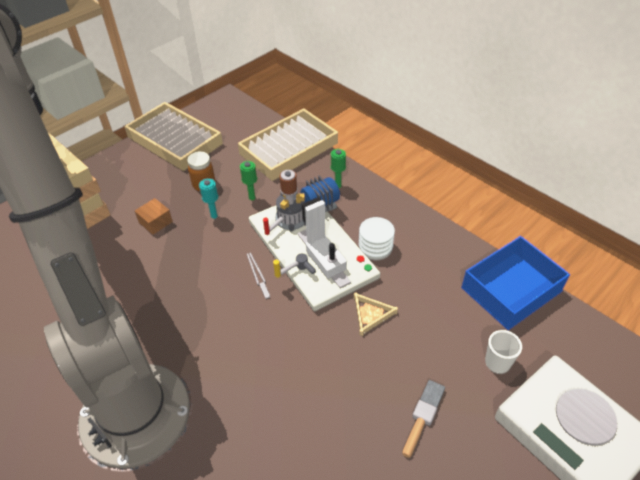

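View pics/top0.png

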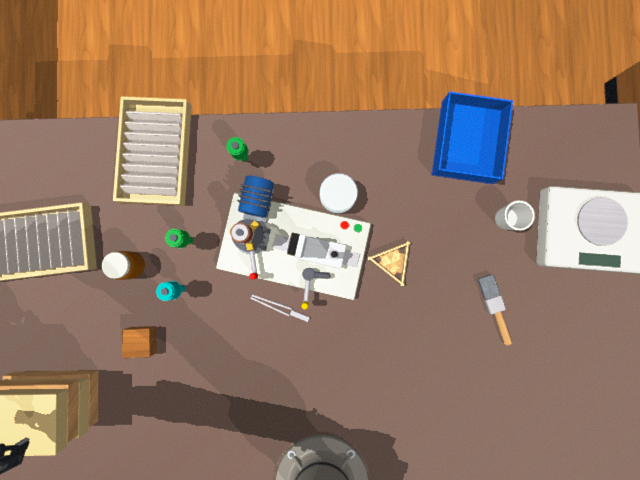

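Brown-topped drum candidates: side image brown (289,183), greens (248,175) and (338,165), teal (208,190). The brown one, standing in the chuck, fits the description. I'll confirm it in a crop while fitting the machine pose.

```bash
cat >> h.py <<'E'
def find(l,near=None,R=40):
    out=[]
    for n in("side","top"):
        c=robot.read_camera(n)
        ds=[world(c,d["xyz"]) for d in robot.tip_of(n,l)]
        if near is not None: ds=[w for w in ds if np.linalg.norm(w-near)<R]
        if ds: out.append(ds[0])
    return np.array(out)
E
python3 - <<'E'
from h import *
from scipy.optimize import least_squares
np.set_printoptions(precision=1,suppress=True)
P={"machine":(598,62,0),"chuck_axis":(625,170,96),"lever_pivot":(528,21,50),"shoe_grip":(576,-41,110),"sleeve_grip":(527,151,95),"lever_grip":(454,31,87)}
M={}
for l,g in P.items():
    a=np.vstack([find(l,g) for _ in range(4)]);M[l]=a.mean(0);print(l,len(a),M[l],a.std(0))
L={"machine":(0,0),"chuck_axis":(0,110),"lever_pivot":(-60,-54)}
def T(p,q): c,s=np.cos(p[2]),np.sin(p[2]); return np.array([p[0]+c*q[0]-s*q[1],p[1]+s*q[0]+c*q[1]])
# shoe knob only constrains x=0
def f(p):
    r=[T(p,q)-M[l][:2] for l,q in L.items()]
    d=M["shoe_grip"][:2]-p[:2]; r.append([np.cos(p[2])*d[0]+np.sin(p[2])*d[1]]); return np.concatenate(r)
s=least_squares(f,[598,62,-.22]);p=s.x;print(p,p[2]*57.3,s.fun)
d=M["shoe_grip"][:2]-p[:2];print("shoe y",-np.sin(p[2])*d[0]+np.cos(p[2])*d[1])
ch=T(p,(0,110));pv=T(p,(-60,-54));print("chuck",ch,"pivot",pv,"shoe home dir",T(p,(0,1))-p[:2])
for a,b in((M["sleeve_grip"],ch),(M["lever_grip"],pv)):
    v=a[:2]-b;print(np.hypot(*v),np.degrees(np.arctan2(v[1],v[0])))
c=robot.read_camera("side")
cv2.imwrite("pics/crop1.png",cv2.resize(c["img"][140:310,190:400,::-1],None,fx=3.5,fy=3.5,interpolation=3))
st=robot.get_state();print(st["time_s"],st["tool_rot"])
E
```

```text
machine 8 [597.9  59.6   0.2] [2.3 1.8 2.8]
chuck_axis 8 [623.4 165.2  96.8] [6.9 4.3 2.4]
lever_pivot 8 [528.1  21.4  49.3] [2.1 1.7 2. ]
shoe_grip 8 [575.1 -39.6 109.8] [2.  1.8 1.4]
sleeve_grip 8 [526.9 151.9  95.2] [3.2 2.8 1.2]
lever_grip 8 [454.4  30.9  88.9] [1.3 1.7 1. ]
[598.4  59.3  -0.2] -13.358102739841941 [ 0.5 -0.3  0.4  1.1 -0.6 -0.8  0.2]
shoe y -101.60509370395467
chuck [623.8 166.3] pivot [527.5  20.6] shoe home dir [0.2 1. ]
97.92565168006554 -171.556325423991
73.80330763812172 172.01894501608788
5.85 [[-0.9  0.3 -0. ]
 [ 0.3  0.9 -0. ]
 [ 0.  -0.  -1. ]]
```

View pics/crop1.png

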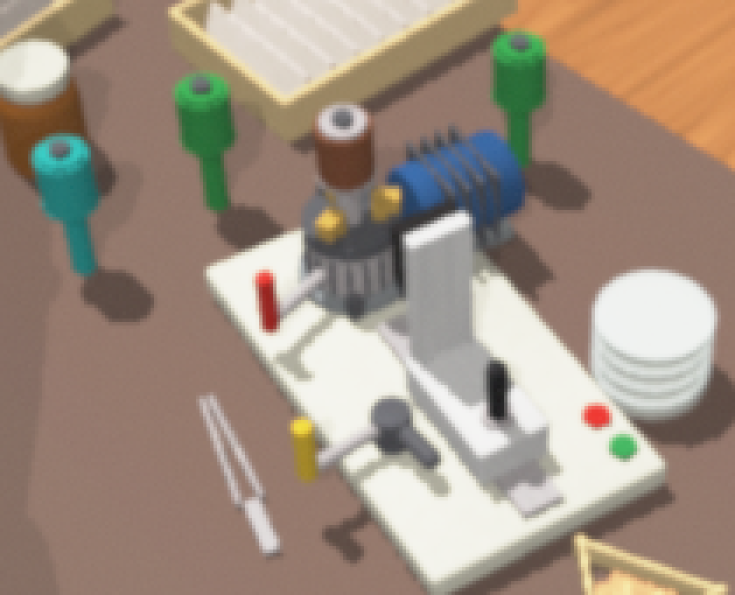

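The crop confirms the brown-topped drum in the chuck, at crop (343,140). The red crank knob is at (266,300), the yellow one at (303,450) and the black one at (497,390). Moving to the crank.

```bash
cat >> h.py <<'E'
def to(*targets):
    "targets (x,y,z,angle of tool y in deg, mod 180): prints shift and z-turn from the pose now"
    s=robot.get_state();R=np.array(s["tool_rot"]);p=np.array(s["eef_pos"])
    a0=np.degrees(np.arctan2(R[1,1],R[0,1]))
    print("t",round(s["time_s"],2),"tcp",p.round(1),"ya",round(a0,1),"F",np.round(s["wrist_force"],1),"open",round(s["opening"],2),"g",round(s["grasp_force"],1),"j7",round(s["joint_positions"][6],2),"tilt",np.round(R[:2,2],3))
    for x,y,z,a in targets:
        d=(a-a0+90)%180-90
        print((R.T@(np.array([x,y,z])-p)).round(1),"rz",round(-np.radians(d),3))
E
python3 - <<'E'
from h import *
to((527,152,230,98),(527,152,76,98))
E
```

```text
t 5.85 tcp [216.7 639.3 231.3] ya 71.3 F [-0.4 -0.3  0.1] open 1.0 g 0.0 j7 -0.08 tilt [-0. -0.]
[-450.3 -361.9    1.3] rz -0.466
[-450.3 -361.9  155.3] rz -0.466
```

Emit:
send_rows(deltas=[[60,-30,-24,0,0,0,-0.09],[60,-60,-48,0,0,0,-0.18],[60,-90,-72,0,0,0,-0.27],[60,-120,-96,0,0,0,-0.36],[60,-150,-120,0,0,0,-0.466]])

```text
time_s: 6.27
eef_pos: [321.0, 475.9, 231.4]
tool_rot: [[-0.99, -0.143, 0.0], [-0.143, 0.99, 0.0], [-0.0, 0.0, -1.0]]
wrist_force: [0.9, -0.3, 0.2]
opening: 0.7
grasp_force: 0.0
```

```bash
python3 -c "
from h import *
to((527,152,230,98))"
```

```text
t 6.27 tcp [321.  475.9 231.4] ya 98.2 F [ 0.9 -0.3  0.2] open 0.7 g 0.0 j7 0.62 tilt [0. 0.]
[-157.5 -350.1    1.4] rz 0.004
```

Emit:
send_rows(deltas=[[60,-16,-36,0,0,0,0],[60,-32,-72,0,0,0,0],[60,-48,-108,0,0,0,0],[60,-64,-144,0,0,0,0],[60,-80,-178,0,0,0,0]])

```text
time_s: 6.68
eef_pos: [425.0, 310.2, 231.6]
tool_rot: [[-0.99, -0.138, 0.001], [-0.138, 0.99, 0.0], [-0.001, 0.0, -1.0]]
wrist_force: [1.2, 0.8, 0.6]
opening: 0.702
grasp_force: 0.0
```

Emit:
send_rows(deltas=[[60,-15,-35,0,0,0,0],[60,-31,-69,0,0,0,0],[60,-46,-103,0,0,0,0],[60,-62,-138,0,0,0,0],[60,-77,-172,0,0,0,0]])

```text
time_s: 7.1
eef_pos: [525.2, 150.9, 231.7]
tool_rot: [[-0.99, -0.139, 0.001], [-0.139, 0.99, 0.0], [-0.001, 0.0, -1.0]]
wrist_force: [0.3, 0.9, 0.0]
opening: 0.704
grasp_force: 0.0
```

```bash
python3 -c "
from h import *
to((527,152,230,98),(527,152,76,98))
print(find('sleeve_grip',(527,152,94)))"
```

```text
t 7.1 tcp [525.2 150.9 231.7] ya 98.0 F [0.3 0.9 0. ] open 0.7 g 0.0 j7 1.37 tilt [0.001 0.   ]
[-2.   0.9  1.7] rz -0.001
[ -1.8   0.8 155.7] rz -0.001
[[523.28684164 151.58916123  95.1315017 ]
 [526.74370488 148.23041379  95.94940987]]
```

Emit:
send_rows(deltas=[[60,-1,0,40,0,0,0],[60,-1,0,80,0,0,0],[60,-1,0,115,0,0,0],[60,-1,0,140,0,0,0],[60,-1,0,155,0,0,0]])

```text
time_s: 7.72
eef_pos: [522.5, 154.4, 73.2]
tool_rot: [[-0.99, -0.142, -0.004], [-0.142, 0.99, -0.001], [0.005, -0.0, -1.0]]
wrist_force: [0.7, 0.3, 0.3]
opening: 0.704
grasp_force: 0.0
```

Emit:
send_rows(deltas=[[30,0,0,0,0,0,0],[14,0,0,0,0,0,0],[10,0,0,0,0,0,0],[10,0,0,0,0,0,0],[10,0,0,0,0,0,0]], force=25)

```text
time_s: 8.13
eef_pos: [526.0, 153.6, 77.8]
tool_rot: [[-0.99, -0.139, 0.002], [-0.139, 0.99, 0.001], [-0.002, 0.001, -1.0]]
wrist_force: [-1.5, 1.3, 3.5]
opening: 0.181
grasp_force: 25.4
```

```bash
cat >> h.py <<'E'
def arc(c,r,angs,z,ya0,a_start):
    "poses along an arc about c; tool y turns with it"
    to(*[(c[0]+r*np.cos(np.radians(a)),c[1]+r*np.sin(np.radians(a)),z,ya0+a-a_start) for a in angs])
E
python3 - <<'E'
from h import *
s=robot.get_state();p=np.array(s["eef_pos"]);c=np.array([624,167.5]);v=p[:2]-c
r=np.hypot(*v);a=np.degrees(np.arctan2(v[1],v[0]))%360;print(r,a)
arc(c,r,[a-6*k for k in range(1,6)],p[2],98,a)
E
```

```text
98.94168340572841 188.05952790351046
t 8.13 tcp [526.  153.6  77.8] ya 98.0 F [-1.5  1.3  3.5] open 0.18 g 25.4 j7 1.4 tilt [0.002 0.001]
[-0.5 10.3  0. ] rz 0.105
[-2.1 20.6  0. ] rz 0.209
[-4.8 30.6  0. ] rz 0.314
[-8.5 40.3  0.1] rz 0.419
[-13.2  49.5   0.1] rz 0.524
```

Emit:
send_rows(deltas=[[10,-0.5,10.5,0,0,0,0.105],[10,-2,21,0,0,0,0.21],[10,-5,31,0,0,0,0.315],[10,-8.5,41,0,0,0,0.42],[10,-13,50,0,0,0,0.525]])

```text
time_s: 8.55
eef_pos: [532.4, 202.5, 77.8]
tool_rot: [[-0.924, 0.383, 0.002], [0.383, 0.924, -0.001], [-0.002, -0.0, -1.0]]
wrist_force: [2.3, -6.6, 3.7]
opening: 0.178
grasp_force: 25.5
```

```bash
python3 - <<'E'
from h import *
s=robot.get_state();p=np.array(s["eef_pos"]);c=np.array([624,167.5]);v=p[:2]-c
r=np.hypot(*v);a=np.degrees(np.arctan2(v[1],v[0]))%360;print(r,a)
arc(c,r,[a-6*k for k in range(1,6)],p[2],98+a-188,a)
E
```

```text
98.06857076710976 159.09066143317563
t 8.55 tcp [532.4 202.5  77.8] ya 67.5 F [ 2.3 -6.6  3.7] open 0.18 g 25.5 j7 0.89 tilt [ 0.002 -0.001]
[-0.3 10.3 -0. ] rz 0.077
[-1.6 20.4 -0. ] rz 0.182
[-4.  30.4  0. ] rz 0.287
[-7.4 40.1  0. ] rz 0.391
[-11.8  49.4   0. ] rz 0.496
```

Emit:
send_rows(deltas=[[10,-0.5,10.5,0,0,0,0.1],[10,-2,20.5,0,0,0,0.2],[10,-4,30.5,0,0,0,0.3],[10,-7.5,40,0,0,0,0.4],[10,-12,49.5,0,0,0,0.5]])

```text
time_s: 8.97
eef_pos: [561.9, 242.6, 77.8]
tool_rot: [[-0.627, 0.779, 0.001], [0.779, 0.627, -0.002], [-0.002, -0.001, -1.0]]
wrist_force: [-1.4, -9.5, 6.0]
opening: 0.182
grasp_force: 25.8
```

```bash
python3 - <<'E'
from h import *
s=robot.get_state();p=np.array(s["eef_pos"]);c=np.array([624,167.5]);v=p[:2]-c
r=np.hypot(*v);a=np.degrees(np.arctan2(v[1],v[0]))%360;print(r,a)
arc(c,r,[a-3*k for k in range(1,6)],p[2],98+a-188,a)
E
```

```text
97.49450348954193 129.57854344822502
t 8.97 tcp [561.9 242.6  77.8] ya 38.8 F [-1.4 -9.5  6. ] open 0.18 g 25.8 j7 0.44 tilt [ 0.001 -0.002]
[-0.1  5.1 -0. ] rz 0.039
[-0.4 10.2 -0. ] rz 0.092
[-1.  15.3 -0. ] rz 0.144
[-1.9 20.3 -0. ] rz 0.196
[-3.  25.3 -0. ] rz 0.249
```

Emit:
send_rows(deltas=[[10,0,5,0,0,0,0.05],[10,0,9,0,0,0,0.09],[10,-0.5,13,0,0,0,0.13],[10,-1,16,0,0,0,0.15],[10,-1,16,0,0,0,0.15]])

```text
time_s: 9.38
eef_pos: [575.4, 251.8, 77.8]
tool_rot: [[-0.506, 0.862, 0.001], [0.862, 0.506, -0.002], [-0.003, 0.0, -1.0]]
wrist_force: [-1.2, -7.3, 5.5]
opening: 0.178
grasp_force: 25.7
```

```bash
python3 - <<'E'
from h import *
s=robot.get_state();p=np.array(s["eef_pos"]);c=np.array([624,167.5]);v=p[:2]-c
r=np.hypot(*v);a=np.degrees(np.arctan2(v[1],v[0]))%360;print(r,a)
F=np.array(s["wrist_force"]);print("tangential",F[:2]@np.array([v[1],-v[0]])/r)
arc(c,r,[a-3*k for k in range(1,4)],p[2],98+a-188,a)
E
```

```text
97.33718736064526 119.98729456778646
tangential -4.629112347343193
t 9.38 tcp [575.4 251.8  77.8] ya 30.4 F [-1.2 -7.3  5.5] open 0.18 g 25.7 j7 0.32 tilt [ 0.001 -0.002]
[-0.2  5.1  0. ] rz 0.06
[-0.6 10.2  0. ] rz 0.112
[-1.3 15.2  0. ] rz 0.165
```

Emit:
send_rows(deltas=[[10,0,3,0,0,0,0.03],[10,0,6,0,0,0,0.06],[10,-0.5,8,0,0,0,0.08],[10,-0.5,8,0,0,0,0.08]], force=40)

```text
time_s: 9.72
eef_pos: [581.5, 255.1, 77.8]
tool_rot: [[-0.436, 0.9, -0.001], [0.9, 0.436, -0.003], [-0.002, -0.002, -1.0]]
wrist_force: [-4.0, -7.8, 9.1]
opening: 0.174
grasp_force: 38.8
```

```bash
python3 - <<'E'
from h import *
s=robot.get_state();p=np.array(s["eef_pos"]);c=np.array([624,167.5]);v=p[:2]-c
r=np.hypot(*v);a=np.degrees(np.arctan2(v[1],v[0]))%360;print(r,a)
F=np.array(s["wrist_force"]);print("tangential",F[:2]@np.array([v[1],-v[0]])/r)
arc(c,r,[a-3*k for k in range(1,4)],p[2],98+a-188,a)
E
```

```text
97.33936869285343 115.90005390196572
tangential -7.001744564474207
t 9.72 tcp [581.5 255.1  77.8] ya 25.8 F [-4.  -7.8  9.1] open 0.17 g 38.8 j7 0.25 tilt [-0.001 -0.003]
[-0.1  5.1 -0. ] rz 0.051
[-0.5 10.2 -0. ] rz 0.104
[-1.2 15.2 -0. ] rz 0.156
```

Emit:
send_rows(deltas=[[10,0,3,0,0,0,0.03],[10,0,5,0,0,0,0.04],[10,0,7,0,0,0,0.05],[10,0,7,0,0,0,0.05]])

```text
time_s: 10.05
eef_pos: [586.6, 257.3, 77.8]
tool_rot: [[-0.39, 0.921, -0.003], [0.921, 0.39, -0.004], [-0.002, -0.004, -1.0]]
wrist_force: [-8.4, -9.8, 12.7]
opening: 0.174
grasp_force: 39.4
```

```bash
python3 - <<'E'
from h import *
s=robot.get_state();p=np.array(s["eef_pos"]);c=np.array([624,167.5]);v=p[:2]-c
r=np.hypot(*v);a=np.degrees(np.arctan2(v[1],v[0]))%360;print(r,a)
F=np.array(s["wrist_force"]);print("tangential",F[:2]@np.array([v[1],-v[0]])/r)
arc(c,r,[a-3*k for k in range(1,4)],p[2],98+a-188,a)
for n in("side","top"):
    im=robot.read_camera(n)["img"]; y,x=(130,230) if n=="side" else (190,190)
    cv2.imwrite(f"pics/{n}2.png",cv2.resize(im[y:y+110,x:x+130,::-1],None,fx=5,fy=5,interpolation=3))
a,b=cv2.imread("pics/side2.png"),cv2.imread("pics/top2.png")
cv2.imwrite("pics/b2.png",cv2.resize(np.hstack([a,b]),(800,338)))
E
```

```text
97.2818071862299 112.58894019140713
tangential -11.520092933262742
t 10.05 tcp [586.6 257.3  77.8] ya 23.0 F [-8.4 -9.8 12.7] open 0.17 g 39.4 j7 0.21 tilt [-0.003 -0.004]
[-0.2  5.1 -0. ] rz 0.059
[-0.6 10.2 -0. ] rz 0.112
[-1.3 15.2 -0.1] rz 0.164
```

View pics/b2.png

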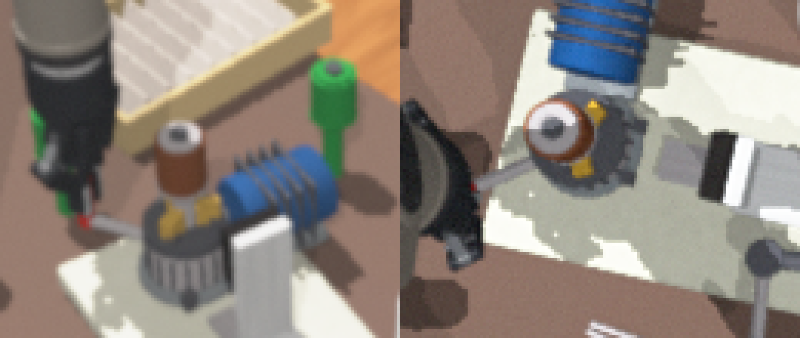

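The crank has swung to about 75°, the jaws (side crop 170,218 and 207,207) are against the shank, and the drum is upright. The force is rising, so I'll press a little more to firm up the grip.

Emit:
send_rows(deltas=[[10,0,3,0,0,0,0.02],[10,0,6,0,0,0,0.04],[10,0,9,0,0,0,0.05],[10,0,9,0,0,0,0.05],[10,0,9,0,0,0,0.05]], force=60)

```text
time_s: 10.57
eef_pos: [593.4, 259.9, 77.8]
tool_rot: [[-0.343, 0.939, -0.006], [0.939, 0.343, -0.004], [-0.002, -0.007, -1.0]]
wrist_force: [-12.9, -11.9, 17.1]
opening: 0.17
grasp_force: 58.5
```

```bash
python3 - <<'E'
from h import *
s=robot.get_state();p=np.array(s["eef_pos"]);c=np.array([624,167.5]);v=p[:2]-c
r=np.hypot(*v);a=np.degrees(np.arctan2(v[1],v[0]))%360;print(r,a)
F=np.array(s["wrist_force"]);print("tangential",F[:2]@np.array([v[1],-v[0]])/r)
arc(c,r,[a-3*k for k in range(1,4)],p[2],98+a-188,a)
E
```

```text
97.31716278969728 108.31634652635502
tangential -15.955363160397418
t 10.57 tcp [593.4 259.9  77.8] ya 20.1 F [-12.9 -11.9  17.1] open 0.17 g 58.5 j7 0.17 tilt [-0.006 -0.004]
[-0.3  5.1 -0. ] rz 0.083
[-0.8 10.2 -0.1] rz 0.135
[-1.7 15.2 -0.1] rz 0.188
```

Emit:
send_rows(deltas=[[10,0,3,0,0,0,0.02],[10,0,6,0,0,0,0.04],[10,0,9,0,0,0,0.05],[10,0,9,0,0,0,0.05],[10,0,9,0,0,0,0.05]])

```text
time_s: 10.98
eef_pos: [601.0, 262.4, 77.6]
tool_rot: [[-0.296, 0.955, -0.008], [0.955, 0.296, -0.005], [-0.003, -0.009, -1.0]]
wrist_force: [-16.0, -13.3, 19.4]
opening: 0.169
grasp_force: 59.0
```

```bash
python3 - <<'E'
from h import *
s=robot.get_state();p=np.array(s["eef_pos"]);c=np.array([624,167.5]);v=p[:2]-c
r=np.hypot(*v);a=np.degrees(np.arctan2(v[1],v[0]))%360;print(r,a)
F=np.array(s["wrist_force"]);print("tangential",F[:2]@np.array([v[1],-v[0]])/r)
arc(c,r,[a-3*k for k in range(1,3)],p[2],98+a-188,a)
for n in("side","top"):
    im=robot.read_camera(n)["img"]; y,x=(130,230) if n=="side" else (190,190)
    cv2.imwrite(f"pics/{n}3.png",cv2.resize(im[y:y+110,x:x+130,::-1],None,fx=5,fy=5,interpolation=3))
a,b=cv2.imread("pics/side3.png"),cv2.imread("pics/top3.png")
cv2.imwrite("pics/b3.png",cv2.resize(np.hstack([a,b]),(800,338)))
E
```

```text
97.68457926541855 103.61379404484731
tangential -18.693153223022378
t 10.98 tcp [601.  262.4  77.6] ya 17.2 F [-16.  -13.3  19.4] open 0.17 g 59.0 j7 0.13 tilt [-0.008 -0.005]
[-0.5  5.1 -0. ] rz 0.115
[-1.2 10.2 -0.1] rz 0.168
```

View pics/b3.png

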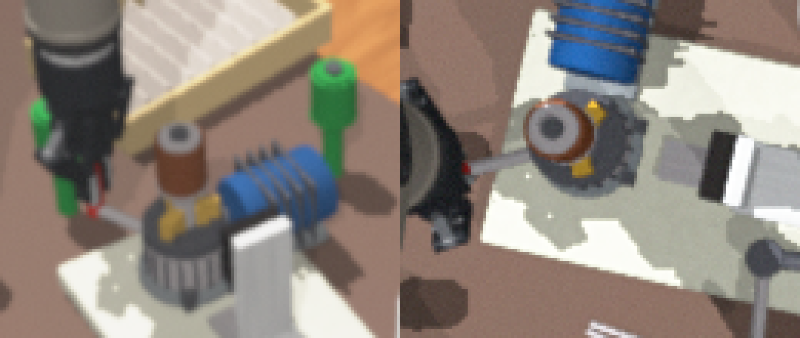

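Emit:
send_rows(deltas=[[30,0,0,0,0,0,0],[40,0,0,0,0,0,0],[40,0,0,0,0,0,0],[40,0,0,-15,0,0,0],[40,0,0,-50,0,0,0]], force=30)

```text
time_s: 11.5
eef_pos: [599.1, 266.8, 122.1]
tool_rot: [[-0.301, 0.954, -0.011], [0.954, 0.3, -0.005], [-0.001, -0.012, -1.0]]
wrist_force: [-0.2, 1.0, 0.5]
opening: 0.469
grasp_force: 0.0
```

Emit:
send_rows(deltas=[[40,0,0,-40,0,0,0],[40,0,0,-80,0,0,0],[40,0,0,-115,0,0,0],[40,0,0,-115,0,0,0]])

```text
time_s: 11.83
eef_pos: [608.3, 269.3, 250.8]
tool_rot: [[-0.3, 0.954, 0.012], [0.954, 0.3, 0.007], [0.003, 0.014, -1.0]]
wrist_force: [1.1, -0.4, 0.6]
opening: 0.472
grasp_force: 0.0
```

```bash
python3 - <<'E'
from h import *
k=find("sleeve_grip",(600,262,94),60);print(k)
for q in k: print(np.degrees(np.arctan2(q[1]-167.5,q[0]-624)))
to((575,-40,240,76.6))
E
```

```text
[[578.94013529 256.49775616  94.56792851]
 [584.55493969 252.23383841  98.35747876]]
116.85324772866602
114.96278849597216
t 12.03 tcp [603.4 268.4 240.9] ya 17.5 F [ 1.1 -0.6 -0.1] open 0.47 g 0.0 j7 0.05 tilt [-0.001  0.   ]
[-285.6 -119.9    0.8] rz -1.032
```

Emit:
send_rows(deltas=[[50,-30,-12,0,0,0,-0.11],[50,-60,-25,0,0,0,-0.22],[50,-90,-38,0,0,0,-0.33],[50,-120,-50,0,0,0,-0.44],[50,-150,-63,0,0,0,-0.55]])

```text
time_s: 12.45
eef_pos: [587.8, 104.9, 239.7]
tool_rot: [[-0.759, 0.652, -0.003], [0.652, 0.759, -0.001], [0.001, -0.002, -1.0]]
wrist_force: [0.4, 0.5, 0.1]
opening: 0.587
grasp_force: 0.0
```

```bash
python3 - <<'E'
from h import *
to((575,-40,240,76.6))
E
```

```text
t 12.45 tcp [587.8 104.9 239.7] ya 49.3 F [0.4 0.5 0.1] open 0.59 g 0.0 j7 0.77 tilt [-0.003 -0.001]
[-8.470e+01 -1.182e+02 -1.000e-01] rz -0.476
```

Emit:
send_rows(deltas=[[50,-20,-27,0,0,0,-0.11],[50,-40,-55,0,0,0,-0.22],[50,-60,-84,0,0,0,-0.33],[50,-84,-117,0,0,0,-0.44],[50,-85,-118,0,0,0,-0.476]])

```text
time_s: 12.87
eef_pos: [573.2, -48.6, 240.4]
tool_rot: [[-0.97, 0.243, -0.003], [0.243, 0.97, -0.004], [0.001, -0.005, -1.0]]
wrist_force: [0.5, -0.5, -0.4]
opening: 0.582
grasp_force: 0.0
```

```bash
python3 - <<'E'
from h import *
print(find("shoe_grip",(575,-40,110)))
to((575,-40,93,76.6))
E
```

```text
[[576.46640623 -39.06073561 109.28249976]]
t 13.07 tcp [575.2 -37.6 240.2] ya 76.2 F [-0.5  0.2  0.2] open 0.58 g 0.0 j7 1.44 tilt [-0.002  0.001]
[ -0.7  -2.4 147.2] rz -0.006
```

Emit:
send_rows(deltas=[[50,-0.7,-2,40,0,0,0],[50,-0.7,-2,80,0,0,0],[50,-0.7,-2,115,0,0,0],[50,-0.7,-2,135,0,0,0],[50,-0.7,-2,146,0,0,0]])

```text
time_s: 13.48
eef_pos: [573.8, -38.5, 91.6]
tool_rot: [[-0.972, 0.235, -0.006], [0.235, 0.972, 0.0], [0.006, -0.001, -1.0]]
wrist_force: [0.3, -0.1, -0.7]
opening: 0.592
grasp_force: 0.0
```

Emit:
send_rows(deltas=[[30,0,0,0,0,0,0],[12,0,0,0,0,0,0],[10,0,0,0,0,0,0],[10,0,0,0,0,0,0]], force=30)

```text
time_s: 13.82
eef_pos: [576.8, -40.5, 96.6]
tool_rot: [[-0.971, 0.237, 0.002], [0.237, 0.971, 0.0], [-0.002, 0.001, -1.0]]
wrist_force: [0.8, 0.0, -1.5]
opening: 0.175
grasp_force: 29.7
```

```bash
python3 - <<'E'
from h import *
p=robot.get_state()["eef_pos"];u=np.array([.231,.973])
to(*[(p[0]+u[0]*d,p[1]+u[1]*d,p[2],76.6) for d in(50,90)])
E
```

```text
t 13.82 tcp [576.8 -40.5  96.6] ya 76.3 F [ 0.8  0.  -1.5] open 0.18 g 29.7 j7 1.54 tilt [0.002 0.   ]
[ 0.3 50.   0. ] rz -0.006
[ 0.6 90.   0.1] rz -0.006
```

Emit:
send_rows(deltas=[[10,0,10,0,0,0,0],[10,0,22,0,0,0,0],[10,0,34,0,0,0,0],[10,0.3,46,0,0,0,0],[10,0.3,56,0,0,0,0]])

```text
time_s: 14.23
eef_pos: [590.6, 15.0, 96.5]
tool_rot: [[-0.971, 0.237, 0.003], [0.237, 0.971, 0.0], [-0.003, 0.001, -1.0]]
wrist_force: [1.7, -3.6, 3.6]
opening: 0.182
grasp_force: 30.5
```

Emit:
send_rows(deltas=[[10,0,6,0,0,0,0],[10,0,12,0,0,0,0],[10,0,17,0,0,0,0],[10,0,22,0,0,0,0],[10,0,22,0,0,0,0]])

```text
time_s: 14.65
eef_pos: [596.2, 37.4, 96.5]
tool_rot: [[-0.972, 0.236, 0.004], [0.236, 0.972, 0.001], [-0.003, 0.002, -1.0]]
wrist_force: [3.0, 0.1, 4.7]
opening: 0.178
grasp_force: 30.5
```

Emit:
send_rows(deltas=[[10,0,3,0,0,0,0],[10,0,6,0,0,0,0],[10,0,9,0,0,0,0],[10,0,10,0,0,0,0],[10,0,10,0,0,0,0]])

```text
time_s: 15.07
eef_pos: [596.6, 39.0, 96.4]
tool_rot: [[-0.97, 0.241, 0.0], [0.241, 0.97, -0.006], [-0.002, -0.006, -1.0]]
wrist_force: [-4.0, -15.9, 11.0]
opening: 0.174
grasp_force: 31.4
```

```bash
python3 - <<'E'
from h import *
to()
for n in("side","top"):
    im=robot.read_camera(n)["img"]; y,x=(150,240) if n=="side" else (190,200)
    cv2.imwrite(f"pics/{n}4.png",cv2.resize(im[y:y+130,x:x+150,::-1],None,fx=5,fy=5,interpolation=3))
a,b=cv2.imread("pics/side4.png"),cv2.imread("pics/top4.png")
cv2.imwrite("pics/b4.png",cv2.resize(np.hstack([a,b]),(800,347)))
E
```

```text
t 15.07 tcp [596.6  39.   96.4] ya 76.0 F [ -4.  -15.9  11. ] open 0.17 g 31.4 j7 1.4 tilt [ 0.    -0.006]
```

View pics/b4.png

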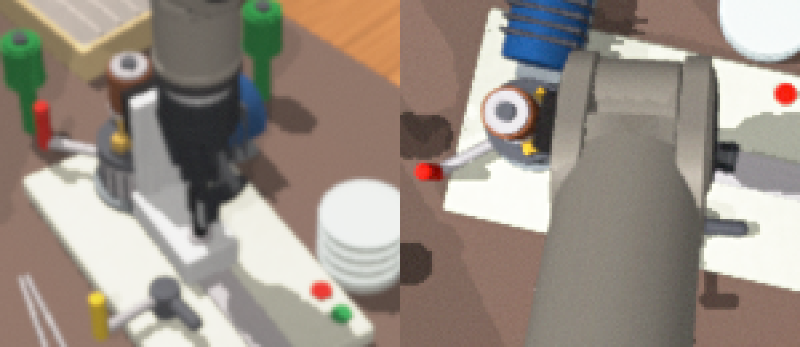

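The shoe is against its stop (16 N, no further travel), and the drum still looks upright at side crop (128,85) and top crop (507,110). Releasing and moving to the lever.

Emit:
send_rows(deltas=[[25,0,0,0,0,0,0],[36,0,0,0,0,0,0],[36,0,0,0,0,0,0],[36,0,0,-40,0,0,0],[36,0,0,-80,0,0,0]])

```text
time_s: 15.58
eef_pos: [594.3, 46.8, 173.7]
tool_rot: [[-0.972, 0.236, -0.007], [0.236, 0.972, -0.0], [0.006, -0.002, -1.0]]
wrist_force: [1.8, 0.4, 0.6]
opening: 0.417
grasp_force: 0.0
```

```bash
python3 - <<'E'
from h import *
to((454.4,31,180,82))
E
```

```text
t 15.58 tcp [594.3  46.8 173.7] ya 76.4 F [1.8 0.4 0.6] open 0.42 g 0.0 j7 1.35 tilt [-0.007 -0.   ]
[132.2 -48.3  -5.4] rz -0.098
```

Emit:
send_rows(deltas=[[50,15,-5,-10,0,0,0],[50,45,-16,-10,0,0,-0.05],[50,80,-29,-10,0,0,-0.098],[50,115,-42,-8,0,0,-0.098],[50,132,-48,-6,0,0,-0.098]])

```text
time_s: 16.0
eef_pos: [452.4, 30.7, 180.7]
tool_rot: [[-0.99, 0.139, -0.004], [0.139, 0.99, 0.002], [0.004, 0.001, -1.0]]
wrist_force: [-0.5, -0.1, -0.4]
opening: 0.583
grasp_force: 0.0
```

```bash
python3 - <<'E'
from h import *
print(find("lever_grip",(454,31,88)), find("shoe_grip",(597,40,110)))
to((454.4,31,71,82))
E
```

```text
[[454.00977305  32.33377033  93.83169031]
 [453.49469915  29.23186688  88.01852133]] [[597.3449422   43.24829765 112.99865091]
 [594.33598617  42.47860177 109.21205535]]
t 16.4 tcp [458.1  30.1 181.4] ya 81.9 F [-0.1 -0.3 -0.4] open 0.59 g 0.0 j7 1.34 tilt [ 0.001 -0.   ]
[  3.9   0.3 110.4] rz -0.002
```

Emit:
send_rows(deltas=[[50,4,0.5,38,0,0,0],[50,4,0.5,70,0,0,0],[50,4,0.5,95,0,0,0],[50,4,0.5,108,0,0,0],[50,4,0.5,108,0,0,0]])

```text
time_s: 16.82
eef_pos: [451.7, 30.3, 70.6]
tool_rot: [[-0.99, 0.141, -0.005], [0.141, 0.99, -0.002], [0.005, -0.003, -1.0]]
wrist_force: [-1.3, -0.4, 0.7]
opening: 0.587
grasp_force: 0.0
```

Emit:
send_rows(deltas=[[30,0,0,0,0,0,0],[12,0,0,0,0,0,0],[10,0,0,0,0,0,0],[10,0,0,0,0,0,0]])

```text
time_s: 17.15
eef_pos: [454.2, 30.8, 74.4]
tool_rot: [[-0.99, 0.141, 0.003], [0.141, 0.99, 0.001], [-0.002, 0.001, -1.0]]
wrist_force: [0.8, -1.1, 0.6]
opening: 0.174
grasp_force: 29.8
```

```bash
python3 - <<'E'
from h import *
p=np.array(robot.get_state()["eef_pos"]);c=np.array([527.5,20.8]);v=p[:2]-c
r=np.hypot(*v);a=np.degrees(np.arctan2(v[1],v[0]))%360;print(r,a)
arc(c,75,[a+6*k for k in range(1,6)],p[2],82,a)
E
```

```text
73.98215491959425 172.2330450245798
t 17.15 tcp [454.2  30.8  74.4] ya 81.9 F [ 0.8 -1.1  0.6] open 0.17 g 29.8 j7 1.46 tilt [0.003 0.001]
[ 0.6 -7.8 -0. ] rz -0.107
[ -0.7 -15.6  -0. ] rz -0.212
[ -2.8 -23.2  -0. ] rz -0.316
[ -5.7 -30.5  -0. ] rz -0.421
[ -9.3 -37.4  -0. ] rz -0.526
```

Emit:
send_rows(deltas=[[10,0.3,-7.8,0,0,0,-0.05],[10,-0.7,-15.6,0,0,0,-0.1],[10,-2.8,-23,0,0,0,-0.15],[10,-5.7,-30.5,0,0,0,-0.2],[10,-9.3,-37.4,0,0,0,-0.26]])

```text
time_s: 17.57
eef_pos: [457.0, -6.4, 74.3]
tool_rot: [[-0.992, -0.123, 0.0], [-0.123, 0.992, 0.002], [-0.001, 0.002, -1.0]]
wrist_force: [-1.9, 4.0, 4.4]
opening: 0.179
grasp_force: 30.4
```

```bash
python3 - <<'E'
from h import *
s=robot.get_state();p=np.array(s["eef_pos"]);c=np.array([527.5,20.8]);v=p[:2]-c
r=np.hypot(*v);a=np.degrees(np.arctan2(v[1],v[0]))%360;print(r,a)
arc(c,74,[a+6*k for k in range(1,6)],p[2],97,a)
E
```

```text
75.52527471892019 201.08614411049314
t 17.57 tcp [457.   -6.4  74.3] ya 97.0 F [-1.9  4.   4.4] open 0.18 g 30.4 j7 1.77 tilt [0.    0.002]
[-3.7 -7.  -0. ] rz -0.104
[ -6.8 -14.2  -0. ] rz -0.209
[-10.5 -20.9  -0. ] rz -0.313
[-15.  -27.3  -0. ] rz -0.418
[-20.1 -33.1  -0.1] rz -0.523
```

Emit:
send_rows(deltas=[[10,-3,-7,0,0,0,-0.05],[10,-6,-14,0,0,0,-0.1],[10,-10,-21,0,0,0,-0.15],[10,-14.5,-27.5,0,0,0,-0.2],[10,-19.8,-33.3,0,0,0,-0.25]])

```text
time_s: 17.98
eef_pos: [479.9, -37.7, 74.1]
tool_rot: [[-0.932, -0.364, -0.001], [-0.364, 0.932, 0.001], [0.001, 0.002, -1.0]]
wrist_force: [-5.1, 3.5, 5.9]
opening: 0.176
grasp_force: 30.7
```

```bash
python3 - <<'E'
from h import *
s=robot.get_state();p=np.array(s["eef_pos"]);c=np.array([527.5,20.8]);v=p[:2]-c
r=np.hypot(*v);a=np.degrees(np.arctan2(v[1],v[0]))%360;print(r,a)
arc(c,74.5,[a+5*k for k in range(1,7)],p[2],111,a)
E
```

```text
75.40013767121883 230.85535649901894
t 17.98 tcp [479.9 -37.7  74.1] ya 111.3 F [-5.1  3.5  5.9] open 0.18 g 30.7 j7 2.05 tilt [-0.001  0.001]
[-4.2 -5.1 -0. ] rz -0.082
[ -8.1 -10.3  -0. ] rz -0.169
[-12.5 -15.1  -0. ] rz -0.256
[-17.3 -19.5  -0. ] rz -0.343
[-22.4 -23.5  -0.1] rz -0.431
[-27.8 -27.   -0.1] rz -0.518
```

Emit:
send_rows(deltas=[[10,-4,-5.2,0,0,0,-0.05],[10,-8,-10.3,0,0,0,-0.1],[10,-12.4,-15.2,0,0,0,-0.14],[10,-17.2,-19.6,0,0,0,-0.18],[10,-22.4,-23.5,0,0,0,-0.22]])

```text
time_s: 18.4
eef_pos: [508.5, -51.7, 73.9]
tool_rot: [[-0.83, -0.557, -0.003], [-0.557, 0.83, 0.001], [0.002, 0.002, -1.0]]
wrist_force: [-21.6, 3.7, 13.1]
opening: 0.177
grasp_force: 31.3
```

```bash
python3 - <<'E'
from h import *
s=robot.get_state();p=np.array(s["eef_pos"]);c=np.array([527.5,20.8]);v=p[:2]-c
r=np.hypot(*v);a=np.degrees(np.arctan2(v[1],v[0]))%360;print(r,a)
arc(c,74.5,[a+3*k for k in range(1,4)],p[2],124,a)
E
```

```text
74.96695354341693 255.34684681676535
t 18.4 tcp [508.5 -51.7  73.9] ya 123.9 F [-21.6   3.7  13.1] open 0.18 g 31.3 j7 2.26 tilt [-0.003  0.001]
[-3.  -2.5 -0. ] rz -0.054
[-5.8 -5.3 -0. ] rz -0.107
[-8.8 -7.8 -0. ] rz -0.159
```

Emit:
send_rows(deltas=[[10,-2,-1.5,0,0,0,0],[10,-4,-3.5,0,0,0,0],[10,-4,-3.5,0,0,0,0]], force=50)

```text
time_s: 18.65
eef_pos: [508.2, -51.9, 73.5]
tool_rot: [[-0.832, -0.555, -0.014], [-0.555, 0.832, 0.002], [0.01, 0.01, -1.0]]
wrist_force: [-21.3, 3.1, 24.2]
opening: 0.172
grasp_force: 49.9
```

```bash
python3 - <<'E'
from h import *
s=robot.get_state();p=np.array(s["eef_pos"]);c=np.array([527.5,20.8]);v=p[:2]-c
r=np.hypot(*v);a=np.degrees(np.arctan2(v[1],v[0]))%360;print(r,a)
to()
E
```

```text
75.24741476849456 255.13903839431745
t 18.65 tcp [508.2 -51.9  73.5] ya 123.7 F [-21.3   3.1  24.2] open 0.17 g 49.9 j7 2.26 tilt [-0.014  0.002]
```

Emit:
send_rows(deltas=[[22,0,0,0,0,0,0],[30,0,0,0,0,0,0],[30,0,0,0,0,0,0],[30,0,0,-40,0,0,0],[30,0,0,-80,0,0,0]])

```text
time_s: 19.07
eef_pos: [513.8, -53.2, 152.7]
tool_rot: [[-0.832, -0.555, -0.005], [-0.555, 0.832, -0.001], [0.004, 0.002, -1.0]]
wrist_force: [1.0, -0.8, 0.5]
opening: 0.349
grasp_force: 0.0
```

Emit:
send_rows(deltas=[[30,0,0,-40,0,0,0],[30,20,-20,-80,0,0,0],[30,35,-50,-100,0,0,0],[30,50,-80,-100,0,0,0],[30,65,-110,-100,0,0,0]])

```text
time_s: 19.48
eef_pos: [523.9, -182.9, 256.6]
tool_rot: [[-0.832, -0.555, 0.007], [-0.555, 0.832, -0.001], [-0.005, -0.005, -1.0]]
wrist_force: [-0.4, -1.4, 0.2]
opening: 0.352
grasp_force: 0.0
```

Emit:
send_rows(deltas=[[30,0,-35,0,0,0,0],[30,0,-70,0,0,0,0],[30,0,-105,0,0,0,0],[30,0,-140,0,0,0,0],[30,0,-175,0,0,0,0]])

```text
time_s: 19.9
eef_pos: [620.4, -327.8, 253.6]
tool_rot: [[-0.832, -0.555, 0.001], [-0.555, 0.832, -0.001], [-0.0, -0.001, -1.0]]
wrist_force: [0.4, -0.2, -0.4]
opening: 0.354
grasp_force: 0.0
```

```bash
python3 - <<'E'
from h import *
to()
I=[]
for n,(y,x) in (("side",(150,230)),("top",(175,190))):
    im=robot.read_camera(n)["img"]
    I.append(cv2.resize(im[y:y+150,x:x+160,::-1],(400,375),interpolation=3))
cv2.imwrite("pics/b5.png",np.hstack(I))
for l,g in(("sleeve_grip",(582,256,95)),("shoe_grip",(596,41,110)),("lever_grip",(509,-52,88)),("drum",(624,168,65))):print(l,find(l,g).round(1))
E
```

```text
t 19.9 tcp [ 620.4 -327.8  253.6] ya 123.7 F [ 0.4 -0.2 -0.4] open 0.35 g 0.0 j7 2.7 tilt [ 0.001 -0.001]
sleeve_grip [[580.  258.2  97.4]
 [581.3 251.9  96.5]]
shoe_grip [[597.6  42.6 109.6]
 [595.4  41.1 109.1]]
lever_grip [[508.4 -51.4  91. ]
 [510.8 -52.8  89.8]]
drum [[614.6 167.8  93.5]
 [622.9 171.   68.7]]
```

View pics/b5.png

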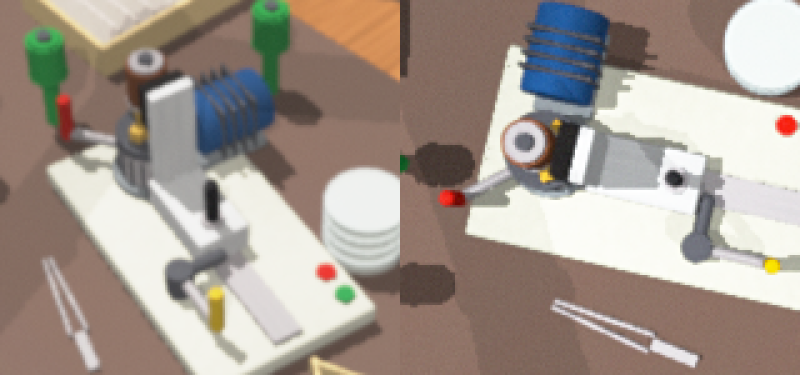

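```bash
python3 - <<'E'
from h import *
for n,uv in(("side",(288.4,173.2)),("top",(240,231.8))):
    c=robot.read_camera(n);print(n,proj(c,(624,167.5,198)).round(1),back(c,uv,198).round(1))
E
```

```text
side [287.2 172.8] [625.1 164.1 198. ]
top [238.4 231.6] [623.4 164.1 198. ]
```

The final picture shows the lever along the rail with its nose behind the carriage. The shoe is home, the jaws are closed, and the drum's top is within about 3 mm of the chuck axis, so it is upright. Handing in.

```bash
python3 -c "
from plant import robot
print(robot.close_job())"
```

```text
the job is handed in; nothing more can be done
None
```

The job is handed in, at about 21 s of the 64 s allowed: the jaws are closed on the upright drum's shank, the shoe is home against its stops and the cam lever is swung over behind it; no verdict came back, and the crank sprang back about 12° on release but stayed past the point where the jaws meet the shank.

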